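# Bolt the spit stand down through its deep bolt hole

### The arm

A 6-joint arm with a two-finger parallel gripper is mounted at the origin on the work surface. World frame = base frame: x ahead of the robot, y to its left, z up, the work surface at z = 0. Lengths are in m, angles in degrees, forces in N, time in s.
With the tool pointing down it reaches from about 0.4 to 0.825 m from the base axis. Payload 7 kg.
Tool frame: the origin (TCP) lies between the finger pads; the fingertips stand 22 mm ahead of it and the grasp point (between the pads) lies 3 mm ahead of it; z points along the fingers, y is the direction in which the jaws open and shut (so a half turn about z gives the same grasp; the last joint's range is limited). The gripper opens to 88 mm and grips with 3 to 60 N. Pads are 19 mm wide; open, the fingers measure 130 mm over their backs; the gripper's body (78 mm by 193 mm) begins 47 mm behind the grasp point.
Start: joints at [87.439, 20.546, 0.682, 0, -70.136, -16.507], TCP at [0.221, 0.638, 0.249] pointing down, gripper open.
Joint ranges: [-176.03, 176.03], [-82.01, 121.73], [-58.28, 71.71], [-173.87, 95.51], [-174.79, -0.11], [-173.66, 173.66]. Speed limits (degrees/s): [136.94, 136.94, 172.46, 180, 180, 180].

### API

Orientations are given as [roll, pitch, yaw] about the fixed x, y, z axes, in that order (R = Rz(yaw) Ry(pitch) Rx(roll)).
In Python, from plant import telemetry, cams, r gives the robot as it stands.
- The arm moves only by the tool carry_out, never from a script. Its argument "commands" is one flat list of numbers, 5 for each row, row after row: the shift along the world's x, y, z as a fraction of full scale, then the turn about the world's z as a fraction of full scale, then the gripper's target within -1 to 1 (shut at 1, half-way at 0, fully open at -1). In form: [x, y, z, turn, claw, x, y, z, turn, claw, ...]. A call has 1 to 8 rows; each row shifts and turns the commanded pose from where the row before left it; what a row does not reach is not made up. Full scale, the value 1, is 0.04 m for a shift and 4 degrees for a turn. A row lasts 1/10 s, in which the tool goes at most 50 mm and 8.59 degrees, less where a joint would pass 70% of its speed; a pose out of reach is approached as far as the arm can. A call with a number of a shift or a turn outside -1 to 1 is refused whole. A call with a gripper value outside its range is refused whole. The fingers move at their own pace and stop on an object; "grip_force" is the grip in N (left out, the last holds). Time passes only in rows, so rows that do not move let the fingers close. It gives the time, the measured TCP pose, the force and the opening at its end, in the units of the state.
- telemetry.get_state(): the state, without advancing time (a new reading comes with each control period).
- cams.capture(name): name is "scene" or "top"; returns a dict with "frame" (384x512x3 uint8, red, green, blue), "camera_matrix" (3x3 intrinsics, pixels), "camera_from_world" (4x4, takes a point from world to camera coordinates). Camera axes: x right, y down, z forward; pixel columns grow to the right and rows downward; lengths in m; the calibration is good to about 2 mm. A picture is of the moment at which its call begins. There is no depth.
- r.close_job(): hands the job in, once; it reports no verdict.
The state is a dict: "time_s": time; "joints": joint angles; "qd": joint speeds; "joint_torque": joint torques, N m; "tcp_pos": TCP position; "eef_rot": TCP orientation; "contact_force": force on the tool from outside, world axes, zero at the start; "moment": the same for the moment, N m; "gripper_width": finger opening in m.
Only numpy, scipy, OpenCV 4.12 (cv2) and the standard library are available. Lean on these libraries where they do the work, as an engineer would, in place of code of your own. Each camera call takes 0.05 s, during which the arm holds its last target. There are 200 camera calls.

### The job

The steel spit stand on the sleeper block is missing its hold-down bolt. Take the knurled round-headed bolt out of the condiment caddy, lower it gently down the deep hole in the stand's foot plate and start it by feel in the threaded insert at the bottom, never dropping or forcing it, then screw it in clockwise until its flange sits flat on the foot plate all round, and let go. Leave the ring-topped pin and everything else on the ledge where it is.

Things in the scene. Friction and masses are not known exactly. Their poses are not given: they have to be found in the camera images.
- bolt: Hold-down bolt of steel, 0.32 to 0.5 kg, upright in one of the caddy's two round wells, its flange resting on the deck. Origin: centre of the flange's underside; z up along the bolt. Above it a round flange 50 mm across, 4 mm thick, then a knurled round head 36 mm across, 42 mm tall (top 46 mm above the origin). Below it a shank 29 mm across, 94 mm long overall
- bolt_tip (a point): Centre of the bolt's lower end, 94 mm below the flange's underside; z up. A plain tapered nose 20 mm across and 8 mm long, then 16 mm of thread, 29 mm across over its crests, then a neck, and smooth shank from 34 mm up. Coarse right-handed three-start thread: clockwise seen from above drives it in, about a quarter turn to one turn in all
- stand: Spit stand, fixed: dark sleeper block 200 x 300 x 100 mm, on it a steel foot plate 90 x 240 x 6 mm (long along y; top 106 mm above the ledge) and a square upright 40 mm wide with forked cradle, 300 mm tall over the ledge, centred 150 mm along -y from the bolt hole. Origin: on the bolt hole's axis, at ledge height; z up
- well_mouth (a point): Centre of the bolt hole at the foot plate's top face; z up. The hole is 36 mm across in the plate, 33 mm in the timber and runs straight down. Lowered in, the bolt comes to rest on the insert with its flange 6 to 26 mm above the plate; flange on the plate = fully home
- insert_face (a point): Upper face of the steel threaded insert, out of sight down the hole, 62 to 75 mm below the plate's top (each is set differently; this point is at 68). Thread 24 mm across inside. Where its three starts (a third of a turn apart) lie differs each time: turned clockwise the bolt may slide level for up to a ninth of a turn before it sinks. Let it down as it sinks: held back or pushed, the thread strains (limit 25 N)
- caddy: Black plastic condiment caddy, fixed, 160 x 240 mm and 155 mm tall, origin: centre of its underside, z up, -x its front with a small drawer and above it a low cutlery tray (80 mm high). Its deck, 155 mm high, has two round wells 34 mm across and 100 mm deep at 30 mm along +x and 55 mm to either side along y: one holds the bolt, the other the pin
- pin: Bystander: smooth locking pin, 16 mm across, with a 48 mm collar and an upright wire ring (28 mm wide, top 36 mm above the deck), in the caddy's other well; origin at the underside of its collar
- fork: Bystander: stainless fork 180 mm long, lying in the caddy's tray; origin under its middle
- shaker: Bystander: glass shaker with steel cap, 52 mm across, 104 mm tall; origin at the centre of its underside
- bowl: Bystander: white ceramic bowl turned upside down, 136 mm across, 58 mm tall; origin at the centre of its rim on the ledge
- basket: Bystander: aluminium wire grill basket 116 x 266 x 33 mm, with a handle reaching 360 mm along its -y; origin under the middle of the basket's long side nearest the robot
- tongs: Bystander: steel tongs 230 mm long along y, 60 mm wide, 18 mm high; origin under their middle
- sauce: Bystander: brown glass sauce bottle 58 mm across, 170 mm tall; origin at the centre of its underside
Things that resemble listed ones, but are neither listed nor needed, are in the scene too. Leave any green or turquoise look-alike of the bolt alone.

How it is judged:
By the outcome, as a careful person would: the job done as asked, in the order asked, and still so for the second after the job is handed in, with the robot touching nothing.
It also fails if it takes over 72 s, if anything falls off the work surface, if the arm or the gripper's body presses on something with over 40 N, if the wrist force passes 120 N, or if a joint passes its speed limit or range.

## Working session

There is one attempt and no reset: what is moved stays moved. The work goes in short steps, Python scripts to look and compute and a tool call to move; the robot and the scene stay as the last step left them, time stands still between calls to the robot, and variables do not carry over. Pictures are saved under pics/ and viewed, about 8 in all and at most 12, crops included, and the job is handed in when it is done.

Besides the shell and the picture viewer there is one more tool, called after "Call:" as name(argument=value, ...), one argument or row to a line, values as JSON. carry_out: Moves the arm, as the interface text tells. Shift numbers are shares of 0.04 m and turn numbers shares of 4 degrees, none past 1 either way. Its arguments: {"type":"object","properties":{"commands":{"type":"array"},"grip_force":{"type":"number"}},"required":["commands"]}

```bash
mkdir -p pics; cat > h.py <<'E'
import numpy as np, cv2
from plant import telemetry, cams, r
def snap(n,f):
    c=cams.capture(n); cv2.imwrite(f'pics/{f}.png',c['frame'][:,:,::-1]); np.savez(f'pics/{f}.npz',K=c['camera_matrix'],T=c['camera_from_world']); return c
def load(f): d=np.load(f'pics/{f}.npz'); return d['K'],d['T']
def ray(f,u,v,z):
    K,T=load(f); R=T[:3,:3]; o=-R.T@T[:3,3]; d=R.T@np.linalg.solve(K,[u,v,1]); return o+d*(z-o[2])/d[2]
def proj(f,p):
    K,T=load(f); q=K@(T[:3,:3]@np.array(p)+T[:3,3]); return q[:2]/q[2]
def crop(f,x,y,w,h,s,g):
    im=cv2.imread(f'pics/{f}.png')[y:y+h,x:x+w]; cv2.imwrite(f'pics/{g}.png',cv2.resize(im,None,fx=s,fy=s,interpolation=cv2.INTER_CUBIC))
E
python3 - <<'E'
from h import *
a=snap('scene','s0');b=snap('top','t0')
for f in('s0','t0'):
    K,T=load(f); print(K.round(1).tolist(),(-T[:3,:3].T@T[:3,3]).round(3))
im=np.vstack([a['frame'],b['frame']])[:,:,::-1]
cv2.imwrite('pics/both.png',cv2.resize(np.hstack([a['frame'],b['frame']])[:,:,::-1],(800,300)))
print(telemetry.get_state())
E
```

```text
[[470.5, 0.0, 254.4], [0.0, 470.5, 186.8], [0.0, 0.0, 1.0]] [1.062 1.003 0.937]
[[390.7, 0.0, 259.5], [0.0, 390.7, 190.9], [0.0, 0.0, 1.0]] [0.466 0.136 1.087]
{'time_s': 0.1, 'joints': array([ 8.74384288e+01,  2.05874279e+01,  6.41117801e-01, -1.64537517e-02,
       -7.01346995e+01, -1.65083481e+01]), 'qd': array([ 0.05627156, -0.05491594,  0.11027746, -0.00412477, -0.06909341,
       -0.00896742]), 'joint_torque': array([-1.60440552e-03, -5.84162557e+01,  2.93751544e+01,  7.01553673e+00,
        1.01635893e-02, -5.32959371e-05]), 'tcp_pos': array([0.22042022, 0.63759794, 0.2477352 ]), 'eef_rot': array([ 1.79917934e+02, -8.19034179e-03, -1.90755155e+01]), 'contact_force': array([ 0.53248598, -0.43785355,  0.81090985]), 'moment': array([0.01248397, 0.01704261, 0.04478216]), 'gripper_width': 0.0875826930991985}
```

View pics/t0.png

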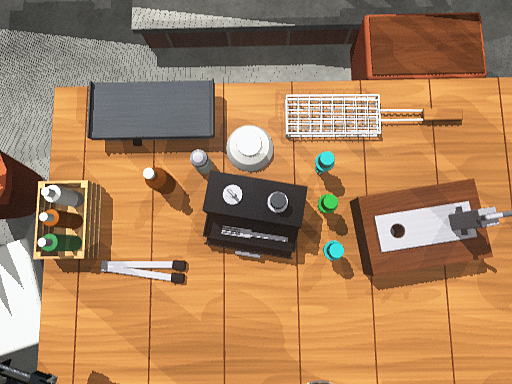

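View pics/s0.png

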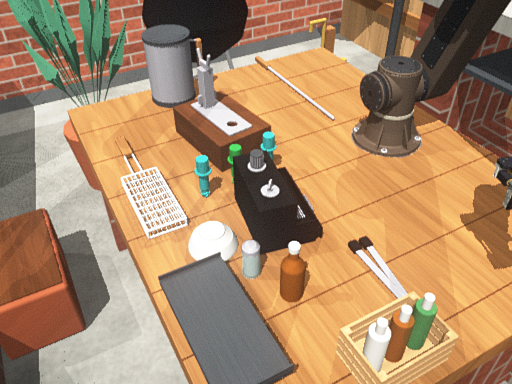

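Top view: bolt head is near (278,202), the pin near (233,195) and the bolt hole near (398,231). Three turquoise or green look-alikes stand on the ledge at about (326–334, 160–250). I'll enlarge the crops next.

```bash
python3 - <<'E'
from h import *
crop('t0',255,180,50,48,8,'a');crop('t0',370,205,50,48,8,'b');crop('s0',235,140,50,48,8,'c');crop('s0',207,100,50,48,8,'d')
i=[cv2.imread(f'pics/{k}.png')[:,:,:] for k in 'abcd']
m=np.vstack([np.hstack(i[:2]),np.hstack(i[2:])]); m=cv2.resize(m,(800,768))
cv2.imwrite('pics/m0.png',cv2.resize(m,(624,600)))
E
```

```text
(no output)
```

View pics/m0.png

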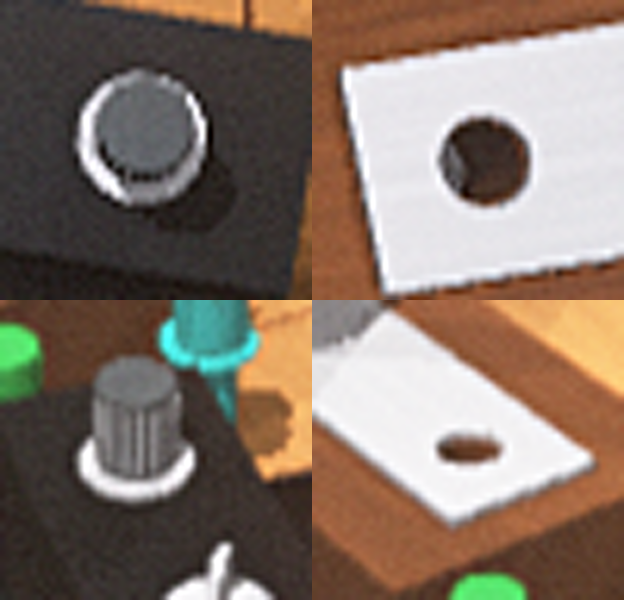

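```bash
python3 - <<'E'
from h import *
print('flange t',ray('t0',277.25,201.6,.159)); print('head t',ray('t0',277.7,200.0,.201)); print('head s',ray('s0',256.5,152.6,.201))
print('hole t',ray('t0',397.3,230.35,.106),'s',ray('s0',231.7,123.3,.106))
print('pin t',ray('t0',232,195,.159))
# plate edges in crop b: corners
for x,y in((343,70),(384,293),(624,258),(624,22)): print(ray('t0',370+(x-312)/6.24-.5,205+y/6.25-.5,.106))
E
```

```text
flange t [0.57604105 0.10485437 0.159     ]
head t [0.57472196 0.10513873 0.201     ]
head s [0.5769173  0.10726465 0.201     ]
hole t [ 0.50521962 -0.19398288  0.106     ] s [ 0.50660266 -0.19129116  0.106     ]
pin t [0.59383272 0.2130731  0.159     ]
[ 0.54264321 -0.13949902  0.106     ]
[ 0.45413054 -0.15056109  0.106     ]
[ 0.46637503 -0.24609398  0.106     ]
[ 0.56006734 -0.25307563  0.106     ]
```

Call:
carry_out(
  commands=[0.42,-0.63,0.3,0.88,-1,0.42,-0.63,0.3,0.88,-1,0.42,-0.63,0.3,0.88,-1,0.42,-0.63,0.3,0.88,-1,0.42,-0.63,0,0.88,-1,0.42,-0.63,0,0.88,-1,0.42,-0.63,0,0.88,-1],
  grip_force=30,
)

```text
time_s: 0.8
tcp_pos: [0.3385, 0.4602, 0.2963]
eef_rot: [180.0, 0.0, 5.7]
contact_force: [0.6, 0.3, 0.9]
gripper_width: 0.0877
```

Call:
carry_out(
  commands=[0.42,-0.63,0,0.88,-1,0.42,-0.63,0,0.88,-1,0.42,-0.63,0,0.88,-1,0.42,-0.63,0,0.88,-1,0.42,-0.63,0,0.88,-1,0.42,-0.63,0,0.88,-1,0.42,-0.63,0,0.88,-1],
)

```text
time_s: 1.5
tcp_pos: [0.4561, 0.2839, 0.2963]
eef_rot: [-180.0, 0.0, 30.4]
contact_force: [-0.6, 0.6, -0.1]
gripper_width: 0.0877
```

Call:
carry_out(
  commands=[0.42,-0.63,0,0.88,-1,0.42,-0.63,0,0.88,-1,0.42,-0.63,0,0.88,-1,0.42,-0.63,0,0.88,-1,0.42,-0.63,0,0.88,-1,0.42,-0.63,0,0.88,-1,0.42,-0.63,0,0.88,-1,0,0,0,0,-1],
)

```text
time_s: 2.3
tcp_pos: [0.5744, 0.1062, 0.2957]
eef_rot: [-180.0, 0.1, 54.8]
contact_force: [-0.2, 0.4, -0.0]
gripper_width: 0.0877
```

Call:
carry_out(
  commands=[0,0,-0.55,0,-1,0,0,-0.55,0,-1,0,0,-0.55,0,-1,0,0,-0.55,0,-1,0,0,-0.5,0,-1,0,0,0,0,-1],
  grip_force=10,
)

```text
time_s: 2.9
tcp_pos: [0.5713, 0.1084, 0.1855]
eef_rot: [-179.8, 0.3, 54.8]
contact_force: [-1.5, -0.4, -0.2]
gripper_width: 0.0875
```

Call:
carry_out(
  commands=[0,0,0,0,1,0,0,0,0,1,0,0,0,0,1,0,0,0,0,1,0,0,0,0,1,0,0,0,0,1,0,0,0,0,1,0,0,0,0,1],
)

```text
time_s: 3.7
tcp_pos: [0.5749, 0.1082, 0.1895]
eef_rot: [179.8, -0.1, 54.9]
contact_force: [4.0, -4.4, 1.2]
gripper_width: 0.0361
```

```bash
python3 - <<'E'
from h import *
s=telemetry.get_state(); print({k:np.round(v,3) for k,v in s.items()})
snap('scene','s1');snap('top','t1')
crop('s1',200,80,130,110,4.5,'c1')
E
```

```text
{'time_s': np.float64(3.7), 'joints': array([ 29.878,  14.647, -15.92 ,   0.145, -59.301, 114.924]), 'qd': array([ 0.018,  0.094,  0.106, -0.032, -0.005,  0.018]), 'joint_torque': array([ 3.3190e+00, -4.7341e+01,  2.5167e+01,  3.7270e+00, -8.5000e-01,
       -2.2000e-02]), 'tcp_pos': array([0.575, 0.108, 0.189]), 'eef_rot': array([ 1.79832e+02, -6.70000e-02,  5.48750e+01]), 'contact_force': array([ 3.979, -4.411,  1.153]), 'moment': array([-1.809, -2.026,  0.012]), 'gripper_width': np.float64(0.036)}
```

View pics/c1.png

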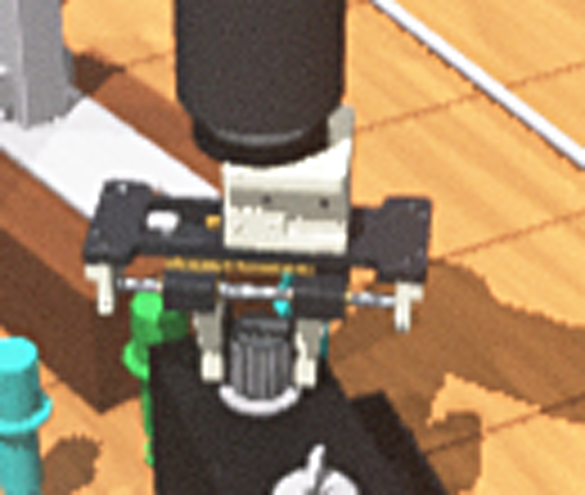

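The fingers are closed on the head at 36.1 mm, with the crop showing it centred near (262,350). About 6 N of side load remains, so I'll ease that off, grip firmly and lift.

Call:
carry_out(
  commands=[0.03,-0.02,0,0,1,0,0,0,0,1,0,0,0,0,1,0,0,0,0,1],
  grip_force=35,
)

```text
time_s: 4.2
tcp_pos: [0.5751, 0.1079, 0.1893]
eef_rot: [179.9, -0.1, 54.9]
contact_force: [1.1, -1.5, 5.4]
gripper_width: 0.0353
```

```bash
python3 - <<'E'
from h import *
s=telemetry.get_state(); print({k:np.round(v,3) for k,v in s.items()if k in('tcp_pos','contact_force','moment')})
for p in((446,222),(446,212),(460,208),(470,236)): print(ray('t0',*p,.3), ray('t0',*p,.106))
E
```

```text
{'tcp_pos': array([0.575, 0.108, 0.189]), 'contact_force': array([ 1.119, -1.54 ,  5.41 ]), 'moment': array([-0.576, -0.476, -0.005])}
[ 0.51253548 -0.2268293   0.3       ] [ 0.52401002 -0.31613318  0.106     ]
[ 0.53256551 -0.22851731  0.3       ] [ 0.54897523 -0.31823711  0.106     ]
[ 0.5401517  -0.25713077  0.3       ] [ 0.55843057 -0.3539006   0.106     ]
[ 0.48399694 -0.27186962  0.3       ] [ 0.4884399  -0.37227094  0.106     ]
```

Call:
carry_out(
  commands=[0.01,-0.01,0.1,0,1,0,0,0.3,0,1,0,0,0.5,0,1,0,0,0.7,0,1,0,0,0.8,0,1,0,0,0.8,0,1,0,0,0.8,0,1,0,0,0,0,1],
)

```text
time_s: 5.0
tcp_pos: [0.5758, 0.108, 0.3525]
eef_rot: [179.8, -0.3, 54.9]
contact_force: [1.0, 1.4, -4.1]
gripper_width: 0.0356
```

```bash
python3 - <<'E'
from h import *
s=telemetry.get_state(); print({k:np.round(v,3) for k,v in s.items()if k in('tcp_pos','contact_force','moment','gripper_width')})
E
```

```text
{'tcp_pos': array([0.576, 0.108, 0.353]), 'contact_force': array([ 1.005,  1.388, -4.071]), 'moment': array([ 0.003, -0.248,  0.013]), 'gripper_width': np.float64(0.036)}
```

Call:
carry_out(
  commands=[-0.13,-0.58,0,0.44,1,-0.13,-0.58,0,0.44,1,-0.13,-0.58,0,0.44,1,-0.13,-0.58,0,0.44,1,-0.13,-0.58,0,0.44,1,-0.13,-0.58,0,0.44,1,-0.13,-0.58,0,0.44,1],
)

```text
time_s: 5.7
tcp_pos: [0.537, -0.0553, 0.3464]
eef_rot: [-179.8, 0.1, 67.2]
contact_force: [0.3, 0.6, -3.3]
gripper_width: 0.0351
```

Call:
carry_out(
  commands=[-0.14,-0.58,0,0.44,1,-0.14,-0.58,0,0.44,1,-0.14,-0.58,0,0.44,1,-0.14,-0.58,0,0.44,1,-0.14,-0.58,0,0.44,1,-0.14,-0.52,0,0.44,1,0,0,0,0,1,0,0,0,0,1],
)

```text
time_s: 6.5
tcp_pos: [0.504, -0.1915, 0.3469]
eef_rot: [-179.8, -0.0, 77.6]
contact_force: [-0.8, 0.1, -4.6]
gripper_width: 0.0353
```

Call:
carry_out(
  commands=[0,0,-0.6,0,1,0,0,-0.7,0,1,0,0,-0.7,0,1,0,0,-0.5,0,1,0,0,0,0,1,0,0,0,0,1,0,0,0,0,1],
)

```text
time_s: 7.2
tcp_pos: [0.5058, -0.1914, 0.2499]
eef_rot: [179.9, -0.0, 77.8]
contact_force: [-0.1, -0.2, -4.9]
gripper_width: 0.0356
```

```bash
python3 - <<'E'
from h import *
for i in range(3):
  s=telemetry.get_state(); print({k:np.round(v,4) for k,v in s.items()if k in('joints','tcp_pos','eef_rot','contact_force','moment','gripper_width')})
snap('scene','s2');snap('top','t2')
crop('s2',185,60,100,100,6,'c2'); crop('t2',350,180,100,100,4,'d2')
a=cv2.imread('pics/c2.png');b=np.zeros((600,200,3),np.uint8)
cv2.imwrite('pics/e2.png',cv2.resize(np.hstack([cv2.resize(a,(400,400)),cv2.imread('pics/d2.png')]),None,fx=1,fy=1))
E
```

```text
{'joints': array([ 5.410000e-02,  7.792300e+00, -1.626520e+01,  2.150000e-02,
       -6.583710e+01,  1.677012e+02]), 'tcp_pos': array([ 0.5058, -0.1914,  0.2499]), 'eef_rot': array([ 1.798928e+02, -3.200000e-03,  7.776400e+01]), 'contact_force': array([-0.0512, -0.1758, -4.9042]), 'moment': array([-0.0765, -0.2028, -0.0253]), 'gripper_width': np.float64(0.0356)}
{'joints': array([ 5.410000e-02,  7.792300e+00, -1.626520e+01,  2.150000e-02,
       -6.583710e+01,  1.677012e+02]), 'tcp_pos': array([ 0.5058, -0.1914,  0.2499]), 'eef_rot': array([ 1.798928e+02, -3.200000e-03,  7.776400e+01]), 'contact_force': array([-0.0512, -0.1758, -4.9042]), 'moment': array([-0.0765, -0.2028, -0.0253]), 'gripper_width': np.float64(0.0356)}
{'joints': array([ 5.410000e-02,  7.792300e+00, -1.626520e+01,  2.150000e-02,
       -6.583710e+01,  1.677012e+02]), 'tcp_pos': array([ 0.5058, -0.1914,  0.2499]), 'eef_rot': array([ 1.798928e+02, -3.200000e-03,  7.776400e+01]), 'contact_force': array([-0.0512, -0.1758, -4.9042]), 'moment': array([-0.0765, -0.2028, -0.0253]), 'gripper_width': np.float64(0.0356)}
```

View pics/e2.png

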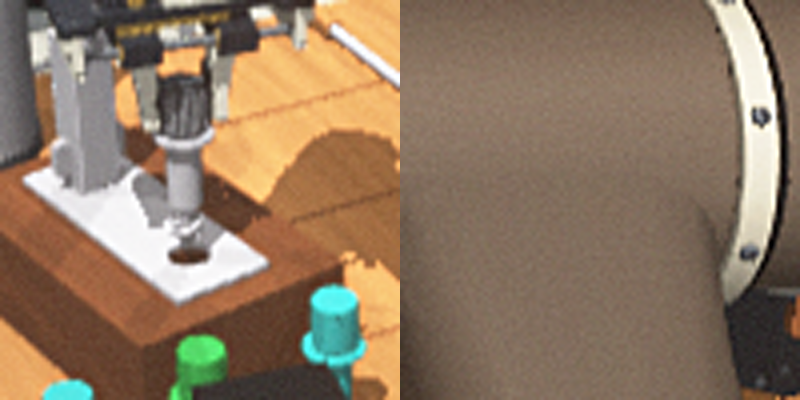

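```bash
python3 - <<'E'
from h import *
crop('s2',217,74,30,56,10,'f2')
a=cv2.imread('pics/f2.png')
for i in range(0,30,5): cv2.putText(a,str(217+i),(i*10,10),0,.35,(0,0,255),1); cv2.line(a,(i*10+5,0),(i*10+5,560),(0,0,255),1)
for i in range(0,56,5): cv2.putText(a,str(74+i),(0,i*10+4),0,.35,(255,0,0),1)
cv2.imwrite('pics/f2.png',a)
for xy in((.506,-.1915),(.508,-.1915),(.506,-.1895)):
  print(xy,[proj('s2',(*xy,z)).round(2).tolist() for z in(.262,.216,.122,.106)])
E
```

```text
(0.506, -0.1915) [[229.79, 79.81], [230.42, 93.23], [231.64, 119.03], [231.84, 123.22]]
(0.508, -0.1915) [[229.2, 79.96], [229.85, 93.38], [231.09, 119.19], [231.29, 123.38]]
(0.506, -0.1895) [[230.08, 80.08], [230.71, 93.5], [231.91, 119.32], [232.11, 123.51]]
```

View pics/f2.png

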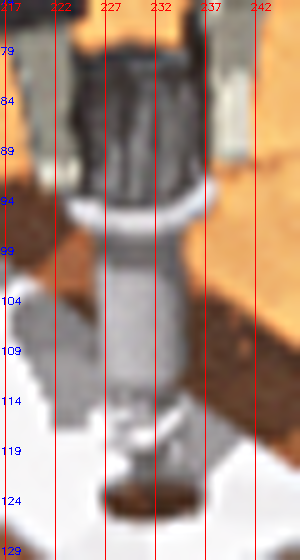

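The bolt hangs plumb over the hole: shank axis near u≈230.9, hole centre u≈231.7 and v≈123, which agree to about 1 mm. I'll lower it by feel.

Call:
carry_out(
  commands=[0,-0.02,-0.1,0,1,0,0,-0.1,0,1,0,0,-0.1,0,1,0,0,-0.1,0,1,0,0,-0.1,0,1,0,0,-0.05,0,1,0,0,0,0,1],
)

```text
time_s: 8.0
tcp_pos: [0.5047, -0.1924, 0.2261]
eef_rot: [-180.0, 0.0, 77.7]
contact_force: [-0.4, 0.1, -3.1]
gripper_width: 0.0351
```

```bash
cat > st.py <<'E'
from h import *
s=telemetry.get_state(); print({k:np.round(v,4).tolist() for k,v in s.items()if k in('time_s','tcp_pos','contact_force','moment','eef_rot','gripper_width')})
E
python3 st.py
```

```text
{'time_s': 8.0, 'tcp_pos': [0.5047, -0.1924, 0.2261], 'eef_rot': [-179.9545, 0.0079, 77.7304], 'contact_force': [-0.4082, 0.1076, -3.1109], 'moment': [-0.0293, -0.0608, -0.0168], 'gripper_width': 0.0351}
```

Call:
carry_out(
  commands=[0,0,-0.08,0,1,0,0,-0.08,0,1,0,0,-0.08,0,1,0,0,-0.08,0,1,0,0,0,0,1],
)

```text
time_s: 8.5
tcp_pos: [0.5046, -0.1924, 0.2131]
eef_rot: [-179.9, 0.0, 77.7]
contact_force: [-0.5, -0.4, -4.2]
gripper_width: 0.0354
```

```bash
python3 st.py
```

```text
{'time_s': 8.5, 'tcp_pos': [0.5046, -0.1924, 0.2131], 'eef_rot': [-179.9424, 0.0045, 77.7306], 'contact_force': [-0.5107, -0.4185, -4.1578], 'moment': [-0.0581, -0.0966, -0.0017], 'gripper_width': 0.0354}
```

Call:
carry_out(
  commands=[0,0,-0.08,0,1,0,0,-0.08,0,1,0,0,-0.08,0,1,0,0,-0.08,0,1,0,0,0,0,1],
)

```text
time_s: 9.0
tcp_pos: [0.5046, -0.1924, 0.2004]
eef_rot: [-179.9, 0.0, 77.7]
contact_force: [-0.6, 0.7, -3.4]
gripper_width: 0.0352
```

Call:
carry_out(
  commands=[0,0,-0.08,0,1,0,0,-0.08,0,1,0,0,-0.08,0,1,0,0,-0.08,0,1,0,0,0,0,1],
)

```text
time_s: 9.5
tcp_pos: [0.5046, -0.1924, 0.1875]
eef_rot: [-179.9, 0.0, 77.7]
contact_force: [-0.1, -0.4, -4.4]
gripper_width: 0.0355
```

```bash
python3 st.py
```

```text
{'time_s': 9.5, 'tcp_pos': [0.5046, -0.1924, 0.1875], 'eef_rot': [-179.9441, 0.0032, 77.7271], 'contact_force': [-0.0508, -0.3518, -4.3536], 'moment': [-0.0504, -0.0596, 0.0039], 'gripper_width': 0.0355}
```

Call:
carry_out(
  commands=[0,0,-0.06,0,1,0,0,-0.06,0,1,0,0,-0.06,0,1,0,0,-0.06,0,1,0,0,-0.06,0,1,0,0,0,0,1],
)

```text
time_s: 10.1
tcp_pos: [0.5047, -0.1924, 0.1757]
eef_rot: [-180.0, 0.0, 77.7]
contact_force: [0.4, 0.4, -4.7]
gripper_width: 0.0352
```

Call:
carry_out(
  commands=[0,0,-0.025,0,1,0,0,-0.025,0,1,0,0,-0.025,0,1,0,0,-0.025,0,1,0,0,0,0,1],
)

```text
time_s: 10.6
tcp_pos: [0.5049, -0.1924, 0.172]
eef_rot: [-180.0, 0.0, 77.7]
contact_force: [0.4, -0.3, -5.2]
gripper_width: 0.0355
```

```bash
python3 st.py
```

```text
{'time_s': 10.6, 'tcp_pos': [0.5049, -0.1924, 0.172], 'eef_rot': [-179.9875, 0.0006, 77.7312], 'contact_force': [0.4365, -0.2803, -5.164], 'moment': [-0.0651, -0.0861, -0.0258], 'gripper_width': 0.0355}
```

Call:
carry_out(
  commands=[0,0,-0.02,0,1,0,0,-0.02,0,1,0,0,-0.02,0,1,0,0,-0.02,0,1,0,0,0,0,1],
)

```text
time_s: 11.1
tcp_pos: [0.5048, -0.1925, 0.1688]
eef_rot: [-180.0, 0.0, 77.7]
contact_force: [-0.1, 0.4, -4.2]
gripper_width: 0.0355
```

Call:
carry_out(
  commands=[0,0,-0.02,0,1,0,0,-0.02,0,1,0,0,-0.02,0,1,0,0,-0.02,0,1,0,0,0,0,1],
)

```text
time_s: 11.6
tcp_pos: [0.5048, -0.1925, 0.1656]
eef_rot: [-180.0, 0.0, 77.7]
contact_force: [-0.9, -0.7, -4.2]
gripper_width: 0.0353
```

Call:
carry_out(
  commands=[0,0,-0.02,0,1,0,0,-0.02,0,1,0,0,-0.02,0,1,0,0,-0.01,0,1,0,0,0,0,1],
)

```text
time_s: 12.1
tcp_pos: [0.5049, -0.1925, 0.1629]
eef_rot: [-180.0, 0.0, 77.7]
contact_force: [-1.0, 0.9, -4.2]
gripper_width: 0.0357
```

Call:
carry_out(
  commands=[0,0,-0.02,0,1,0,0,-0.02,0,1,0,0,-0.02,0,1,0,0,-0.01,0,1,0,0,0,0,1],
)

```text
time_s: 12.6
tcp_pos: [0.5049, -0.1925, 0.1601]
eef_rot: [-180.0, 0.0, 77.7]
contact_force: [-0.6, -0.3, -4.8]
gripper_width: 0.0355
```

Call:
carry_out(
  commands=[0,0,-0.02,0,1,0,0,-0.02,0,1,0,0,-0.02,0,1,0,0,-0.01,0,1,0,0,0,0,1],
)

```text
time_s: 13.1
tcp_pos: [0.5049, -0.1925, 0.1573]
eef_rot: [-180.0, 0.0, 77.7]
contact_force: [0.4, 0.1, -5.3]
gripper_width: 0.0353
```

Call:
carry_out(
  commands=[0,0,-0.02,0,1,0,0,-0.02,0,1,0,0,-0.02,0,1,0,0,-0.01,0,1,0,0,0,0,1],
)

```text
time_s: 13.6
tcp_pos: [0.5049, -0.1925, 0.1547]
eef_rot: [180.0, 0.0, 77.7]
contact_force: [-0.9, 0.9, -2.9]
gripper_width: 0.0355
```

Call:
carry_out(
  commands=[0,0,-0.02,0,1,0,0,0,0,1,0,0,0,0,1],
)

```text
time_s: 13.9
tcp_pos: [0.5051, -0.1926, 0.1543]
eef_rot: [180.0, 0.0, 77.7]
contact_force: [-2.3, 0.5, 3.7]
gripper_width: 0.0355
```

Call:
carry_out(
  commands=[0.01,0,0.01,-1,1,0,0,0,-1,1,0,0,0,0,1,0,0,0,0,1],
)

```text
time_s: 14.3
tcp_pos: [0.5053, -0.1924, 0.1542]
eef_rot: [180.0, -0.0, 69.8]
contact_force: [-1.4, 1.5, 2.1]
gripper_width: 0.0358
```

```bash
python3 st.py
```

```text
{'time_s': 14.3, 'tcp_pos': [0.5053, -0.1924, 0.1542], 'eef_rot': [179.9984, -0.0042, 69.8478], 'contact_force': [-1.4496, 1.5194, 2.1465], 'moment': [0.628, 0.7311, -0.0495], 'gripper_width': 0.0358}
```

Call:
carry_out(
  commands=[0,0,0,-1,1,0,0,0,-1,1,0,0,0,0,1],
)

```text
time_s: 14.6
tcp_pos: [0.5057, -0.1925, 0.1541]
eef_rot: [180.0, -0.0, 61.8]
contact_force: [-0.2, 1.5, -1.1]
gripper_width: 0.0354
```

Call:
carry_out(
  commands=[0,0,0,-1,1,0,0,0,-1,1,0,0,0,0,1],
)

```text
time_s: 14.9
tcp_pos: [0.5054, -0.1924, 0.1538]
eef_rot: [-180.0, -0.0, 53.8]
contact_force: [1.2, 1.1, -3.1]
gripper_width: 0.0357
```

```bash
python3 st.py
```

```text
{'time_s': 14.9, 'tcp_pos': [0.5054, -0.1924, 0.1538], 'eef_rot': [-179.9922, -0.0038, 53.8242], 'contact_force': [1.2122, 1.1075, -3.0568], 'moment': [0.1706, -0.2883, -0.0046], 'gripper_width': 0.0357}
```

Call:
carry_out(
  commands=[0,0,0,-1,1,0,0,0,-1,1,0,0,0,0,1],
)

```text
time_s: 15.2
tcp_pos: [0.505, -0.1925, 0.1536]
eef_rot: [-180.0, 0.0, 45.9]
contact_force: [-0.0, -0.5, -4.9]
gripper_width: 0.0356
```

```bash
python3 st.py
```

```text
{'time_s': 15.2, 'tcp_pos': [0.505, -0.1925, 0.1536], 'eef_rot': [-179.9564, 0.0306, 45.8712], 'contact_force': [-0.0142, -0.5175, -4.9405], 'moment': [-0.0445, -0.0826, 0.0037], 'gripper_width': 0.0356}
```

Call:
carry_out(
  commands=[0,0,-0.015,0,1,0,0,0,0,1],
)

```text
time_s: 15.4
tcp_pos: [0.5052, -0.1925, 0.1534]
eef_rot: [-180.0, 0.0, 45.9]
contact_force: [0.9, 0.3, -2.9]
gripper_width: 0.0353
```

```bash
python3 st.py
```

```text
{'time_s': 15.4, 'tcp_pos': [0.5052, -0.1925, 0.1534], 'eef_rot': [-179.9839, 0.019, 45.8954], 'contact_force': [0.913, 0.2518, -2.9423], 'moment': [0.024, 0.1817, 0.0035], 'gripper_width': 0.0353}
```

Call:
carry_out(
  commands=[0,0,0,-1,1,0,0,0,-1,1,0,0,0,0,1],
)

```text
time_s: 15.7
tcp_pos: [0.5052, -0.1925, 0.1534]
eef_rot: [-180.0, 0.0, 37.8]
contact_force: [0.3, 0.4, -4.4]
gripper_width: 0.0353
```

```bash
python3 st.py
```

```text
{'time_s': 15.7, 'tcp_pos': [0.5052, -0.1925, 0.1534], 'eef_rot': [-179.9874, 0.01, 37.7649], 'contact_force': [0.2753, 0.3583, -4.3975], 'moment': [-0.0575, -0.1288, 0.0336], 'gripper_width': 0.0353}
```

Call:
carry_out(
  commands=[0,0,-0.02,0,1,0,0,0,0,1],
)

```text
time_s: 15.9
tcp_pos: [0.5054, -0.1925, 0.1528]
eef_rot: [180.0, -0.0, 37.9]
contact_force: [-0.0, -0.5, -3.7]
gripper_width: 0.0353
```

```bash
python3 st.py
```

```text
{'time_s': 15.9, 'tcp_pos': [0.5054, -0.1925, 0.1528], 'eef_rot': [179.9894, -0.0036, 37.8602], 'contact_force': [-0.0448, -0.474, -3.6859], 'moment': [-0.0352, -0.0014, -0.0378], 'gripper_width': 0.0353}
```

Call:
carry_out(
  commands=[0,0,-0.005,-1,1,0,0,-0.005,-1,1,0,0,-0.005,-1,1,0,0,-0.005,-1,1,0,0,0,0,1],
)

```text
time_s: 16.4
tcp_pos: [0.5053, -0.1925, 0.1519]
eef_rot: [180.0, -0.0, 21.7]
contact_force: [-0.7, 0.1, -3.6]
gripper_width: 0.0356
```

```bash
python3 st.py
```

```text
{'time_s': 16.4, 'tcp_pos': [0.5053, -0.1925, 0.1519], 'eef_rot': [179.9938, -0.0001, 21.7492], 'contact_force': [-0.697, 0.0604, -3.6071], 'moment': [-0.2175, -0.0158, -0.013], 'gripper_width': 0.0356}
```

Call:
carry_out(
  commands=[0,0,-0.005,-1,1,0,0,-0.005,-1,1,0,0,-0.005,-1,1,0,0,-0.005,-1,1,0,0,0,0,1],
)

```text
time_s: 16.9
tcp_pos: [0.5054, -0.1925, 0.1511]
eef_rot: [180.0, -0.0, 5.8]
contact_force: [0.7, -0.9, -5.2]
gripper_width: 0.0352
```

```bash
python3 st.py
```

```text
{'time_s': 16.9, 'tcp_pos': [0.5054, -0.1925, 0.1511], 'eef_rot': [179.9947, -0.0089, 5.8293], 'contact_force': [0.712, -0.9406, -5.1849], 'moment': [-0.1505, -0.3004, -0.0347], 'gripper_width': 0.0352}
```

Call:
carry_out(
  commands=[0,0,-0.008,-1,1,0,0,-0.007,-1,1,0,0,-0.007,-1,1,0,0,-0.007,-1,1,0,0,0,0,1],
)

```text
time_s: 17.4
tcp_pos: [0.5054, -0.1927, 0.1496]
eef_rot: [180.0, -0.0, -10.1]
contact_force: [2.7, -2.1, -9.6]
gripper_width: 0.0351
```

```bash
python3 st.py
```

```text
{'time_s': 17.4, 'tcp_pos': [0.5054, -0.1927, 0.1496], 'eef_rot': [179.9953, -0.0123, -10.1337], 'contact_force': [2.7327, -2.0748, -9.6282], 'moment': [-0.9776, -1.1409, -0.0496], 'gripper_width': 0.0351}
```

Call:
carry_out(
  commands=[0,0,-0.02,0,1,0,0,0,0,1],
)

```text
time_s: 17.6
tcp_pos: [0.5058, -0.1924, 0.1493]
eef_rot: [-180.0, -0.0, -10.1]
contact_force: [3.2, -1.9, -7.5]
gripper_width: 0.0353
```

```bash
python3 st.py
```

```text
{'time_s': 17.6, 'tcp_pos': [0.5058, -0.1924, 0.1493], 'eef_rot': [-179.9932, -0.049, -10.1006], 'contact_force': [3.22, -1.8878, -7.506], 'moment': [-0.7955, -1.1616, 0.0162], 'gripper_width': 0.0353}
```

Call:
carry_out(
  commands=[0.01,-0.01,-0.02,0,1,0,0,0,0,1,0,0,0,0,1],
)

```text
time_s: 17.9
tcp_pos: [0.5062, -0.1928, 0.149]
eef_rot: [-180.0, -0.1, -10.2]
contact_force: [0.2, -0.3, 0.5]
gripper_width: 0.0356
```

```bash
python3 st.py
```

```text
{'time_s': 17.9, 'tcp_pos': [0.5062, -0.1928, 0.149], 'eef_rot': [-179.9962, -0.0724, -10.2217], 'contact_force': [0.2487, -0.2784, 0.5], 'moment': [0.0663, -0.7701, -0.0472], 'gripper_width': 0.0356}
```

Call:
carry_out(
  commands=[0,0,-0.005,-1,1,0,0,-0.006,-1,1,0,0,-0.007,-1,1,0,0,-0.007,-1,1,0,0,0,0,1],
)

```text
time_s: 18.4
tcp_pos: [0.5055, -0.1935, 0.1478]
eef_rot: [179.9, -0.0, -26.3]
contact_force: [0.5, -4.4, -0.6]
gripper_width: 0.0351
```

```bash
python3 st.py
```

```text
{'time_s': 18.4, 'tcp_pos': [0.5055, -0.1935, 0.1478], 'eef_rot': [179.9379, -0.0086, -26.2924], 'contact_force': [0.5412, -4.353, -0.6463], 'moment': [-2.016, -0.0778, 0.007], 'gripper_width': 0.0351}
```

Call:
carry_out(
  commands=[0,-0.015,-0.007,-1,1,0,-0.005,-0.008,-1,1,0,0,-0.008,-1,1,0,0,-0.008,-1,1,0,0,0,0,1],
)

```text
time_s: 18.9
tcp_pos: [0.5059, -0.1939, 0.1463]
eef_rot: [-180.0, -0.0, -42.2]
contact_force: [1.5, -3.0, -1.9]
gripper_width: 0.0355
```

```bash
python3 st.py
```

```text
{'time_s': 18.9, 'tcp_pos': [0.5059, -0.1939, 0.1463], 'eef_rot': [-179.9957, -0.0316, -42.2067], 'contact_force': [1.5357, -3.0315, -1.8945], 'moment': [-1.4571, -0.6293, -0.0279], 'gripper_width': 0.0355}
```

Call:
carry_out(
  commands=[0.005,-0.01,-0.009,-1,1,0,0,-0.009,-1,1,0,0,-0.009,-1,1,0,0,-0.009,-1,1,0,0,0,0,1],
)

```text
time_s: 19.4
tcp_pos: [0.506, -0.1943, 0.1449]
eef_rot: [180.0, -0.0, -58.1]
contact_force: [0.7, -3.7, -0.8]
gripper_width: 0.0356
```

```bash
python3 st.py
```

```text
{'time_s': 19.4, 'tcp_pos': [0.506, -0.1943, 0.1449], 'eef_rot': [179.9975, -0.0209, -58.1386], 'contact_force': [0.7326, -3.6625, -0.8192], 'moment': [-1.5274, -0.4486, 0.0108], 'gripper_width': 0.0356}
```

Call:
carry_out(
  commands=[0,-0.02,-0.008,-1,1,0,-0.005,-0.008,-1,1,0,0,-0.009,-1,1,0,0,-0.009,-1,1,0,0,0,0,1],
)

```text
time_s: 19.9
tcp_pos: [0.5059, -0.1951, 0.1435]
eef_rot: [-180.0, -0.0, -74.1]
contact_force: [-0.1, -2.2, -0.6]
gripper_width: 0.0353
```

```bash
python3 st.py
```

```text
{'time_s': 19.9, 'tcp_pos': [0.5059, -0.1951, 0.1435], 'eef_rot': [-179.9991, -0.006, -74.1009], 'contact_force': [-0.0627, -2.1596, -0.5852], 'moment': [-1.2811, -0.3123, 0.05], 'gripper_width': 0.0353}
```

Call:
carry_out(
  commands=[0,-0.015,-0.008,-1,1,0,0,-0.008,-1,1,0,0,-0.008,-1,1,0,0,-0.009,-1,1,0,0,0,0,1],
)

```text
time_s: 20.4
tcp_pos: [0.5057, -0.1956, 0.1421]
eef_rot: [180.0, 0.0, -90.1]
contact_force: [-0.4, -2.2, 0.6]
gripper_width: 0.035
```

```bash
python3 st.py
```

```text
{'time_s': 20.4, 'tcp_pos': [0.5057, -0.1956, 0.1421], 'eef_rot': [179.9779, 0.0012, -90.081], 'contact_force': [-0.405, -2.2072, 0.6472], 'moment': [-1.0915, 0.0559, 0.0338], 'gripper_width': 0.035}
```

Call:
carry_out(
  commands=[0,-0.01,-0.006,-1,1,0,0,-0.007,-1,1,0,0,-0.007,-1,1,0,0,0,0,1],
)

```text
time_s: 20.8
tcp_pos: [0.5055, -0.196, 0.141]
eef_rot: [179.9, 0.0, -102.1]
contact_force: [-0.4, -2.6, 0.1]
gripper_width: 0.0356
```

```bash
python3 st.py
```

```text
{'time_s': 20.8, 'tcp_pos': [0.5055, -0.196, 0.141], 'eef_rot': [179.9449, 0.0014, -102.0745], 'contact_force': [-0.4319, -2.6273, 0.0852], 'moment': [-0.9328, 0.236, 0.0363], 'gripper_width': 0.0356}
```

Call:
carry_out(
  commands=[0,-0.01,-0.008,-1,1,0,0,-0.008,-1,1,0,0,0,0,1],
)

```text
time_s: 21.1
tcp_pos: [0.5053, -0.1963, 0.1404]
eef_rot: [179.9, -0.0, -110.1]
contact_force: [-1.8, -2.2, 0.2]
gripper_width: 0.0353
```

```bash
python3 st.py
```

```text
{'time_s': 21.1, 'tcp_pos': [0.5053, -0.1963, 0.1404], 'eef_rot': [179.9324, -0.0021, -110.0663], 'contact_force': [-1.8244, -2.1727, 0.2031], 'moment': [-0.66, 0.5426, -0.0155], 'gripper_width': 0.0353}
```

Near home now, so I'll take a look at the flange.

```bash
python3 - <<'E'
from h import *
snap('scene','s3'); crop('s3',205,85,60,60,10,'f3')
E
```

```text
(no output)
```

View pics/f3.png

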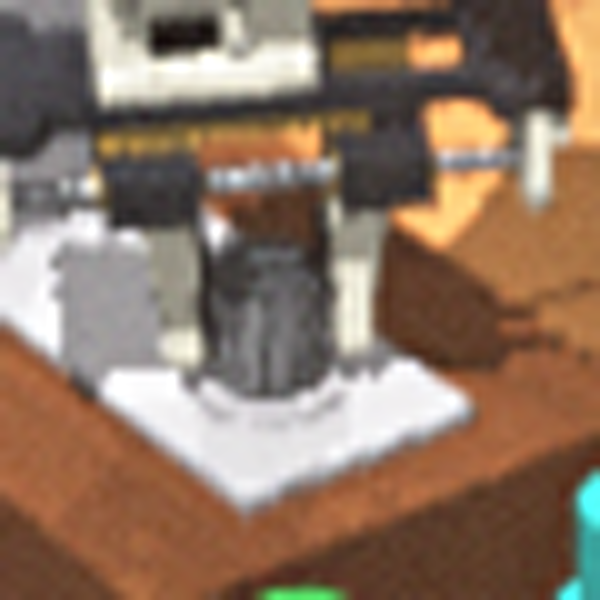

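The crop shows the flange rim near (270,410), at or very close to the plate with no visible gap. I'll keep turning in small steps until the turn and sinking stop.

Call:
carry_out(
  commands=[-0.01,-0.01,-0.007,-1,1,0,0,-0.007,-1,1,0,0,0,0,1],
)

```text
time_s: 21.45
tcp_pos: [0.5054, -0.1963, 0.1403]
eef_rot: [180.0, 0.0, -118.1]
contact_force: [-3.1, 2.2, 4.4]
gripper_width: 0.0358
```

```bash
python3 st.py
```

```text
{'time_s': 21.45, 'tcp_pos': [0.5054, -0.1963, 0.1403], 'eef_rot': [179.9747, 0.0276, -118.0838], 'contact_force': [-3.0554, 2.1545, 4.4417], 'moment': [0.6531, 0.9953, 0.1082], 'gripper_width': 0.0358}
```

Call:
carry_out(
  commands=[0,0,0,-1,1,0,0,0,-1,1,0,0,0,0,1],
)

```text
time_s: 21.75
tcp_pos: [0.5045, -0.1965, 0.14]
eef_rot: [179.9, -0.1, -126.1]
contact_force: [-5.1, 1.7, 4.5]
gripper_width: 0.035
```

```bash
python3 st.py
```

```text
{'time_s': 21.75, 'tcp_pos': [0.5045, -0.1965, 0.14], 'eef_rot': [179.896, -0.0571, -126.0539], 'contact_force': [-5.1421, 1.6568, 4.501], 'moment': [0.4445, 1.8458, 0.4207], 'gripper_width': 0.035}
```

Call:
carry_out(
  commands=[-0.015,0,0,-1,1,0,0,0,0,1],
)

```text
time_s: 21.95
tcp_pos: [0.5037, -0.1968, 0.14]
eef_rot: [179.9, -0.1, -130.0]
contact_force: [-5.1, 0.0, 3.8]
gripper_width: 0.0354
```

```bash
python3 st.py
```

```text
{'time_s': 21.95, 'tcp_pos': [0.5037, -0.1968, 0.14], 'eef_rot': [179.9066, -0.0913, -130.0312], 'contact_force': [-5.0764, 0.011, 3.7965], 'moment': [-0.131, 1.8132, 0.5917], 'gripper_width': 0.0354}
```

It's home: the sinking stopped with the flange at plate height (TCP 0.140, origin 0.106), and the tightening torque climbed to 0.6 N·m. I'll release and retreat straight up.

Call:
carry_out(
  commands=[-0.02,0,0,0.3,1,0,0,0.01,0,0.9,0,0,0,0,0.3,0,0,0,0,-0.3,0,0,0,0,-0.5,0,0,0,0,-0.5],
)

```text
time_s: 22.55
tcp_pos: [0.5048, -0.1967, 0.1408]
eef_rot: [-179.9, 0.1, -129.0]
contact_force: [0.2, -0.4, -0.6]
gripper_width: 0.0541
```

Call:
carry_out(
  commands=[0,0,0.2,0,-0.5,0,0,0.5,0,-0.5,0,0,0.7,0,-0.5,0,0,0.9,0,-0.5,0,0,0.9,0,-0.5,0,0,0.9,0,-0.5,0,0,0.9,0,-0.5],
)

```text
time_s: 23.25
tcp_pos: [0.5039, -0.1968, 0.343]
eef_rot: [-179.9, 0.1, -129.1]
contact_force: [0.6, -0.2, -0.7]
gripper_width: 0.0653
```

Call:
carry_out(
  commands=[0,0.9,0.2,0,-0.5,0,0.9,0,0,-0.5,0,0.9,0,0,-0.5,0,0.9,0,0,-0.5,0,0.9,0,0,-0.5,0,0.9,0,0,-0.5,0,0.9,0,0,-0.5,0,0.9,0,0,-0.5],
)

```text
time_s: 24.05
tcp_pos: [0.5038, 0.0927, 0.3495]
eef_rot: [-180.0, 0.1, -129.0]
contact_force: [0.3, -0.5, 0.8]
gripper_width: 0.0657
```

```bash
python3 - <<'E'
from h import *
snap('scene','s4');snap('top','t4'); crop('s4',205,90,50,60,8,'f4');crop('t4',370,200,50,60,8,'g4')
cv2.imwrite('pics/m4.png',np.hstack([cv2.imread('pics/f4.png'),cv2.imread('pics/g4.png')]))
E
python3 st.py
```

```text
{'time_s': 24.15, 'tcp_pos': [0.5041, 0.0944, 0.349], 'eef_rot': [179.9977, 0.0692, -128.8714], 'contact_force': [-1.2931, 0.2342, -0.4919], 'moment': [0.0426, -0.0885, -0.0076], 'gripper_width': 0.0655}
```

View pics/m4.png

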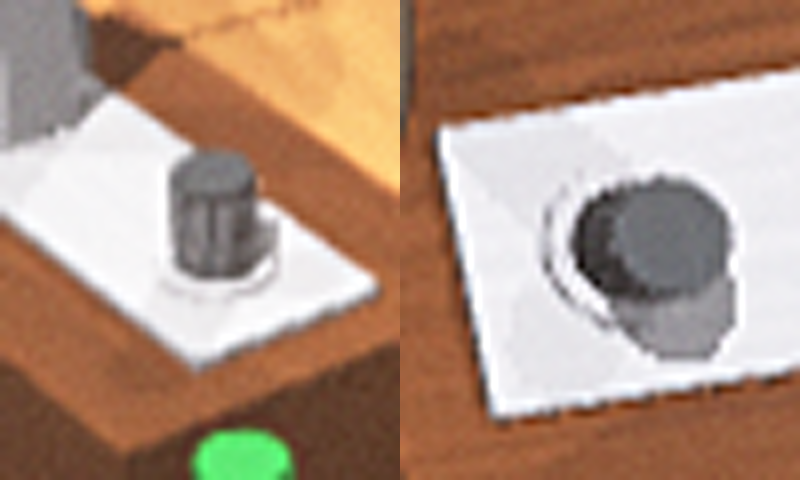

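```bash
python3 - <<'E'
from h import *
for z in(.152,.155): print(z,proj('s4',(.5067,-.1915,z)),proj('t4',(.5055,-.1935,z)))
from scipy.optimize import least_squares
m=np.array([231.0,111.0,403.4,229.2])
# offsets between cameras calibrated on hole pixels: solve with per-cam hole fixes
hs=ray('s0',231.7,123.3,.106);ht=ray('t0',397.3,230.35,.106)
f=lambda d:np.r_[proj('s4',hs+d),proj('t4',ht+d)]-m
q=least_squares(f,[0,0,.04]);print(q.x,q.fun)
a=cv2.imread('pics/s0.png');b=cv2.imread('pics/s4.png')
t0=cv2.imread('pics/t0.png');t4=cv2.imread('pics/t4.png')
for n,(x,y) in dict(pin=(233,195),sh=(201,158),sauce=(153,178),tongs=(145,272),bowl=(249,147),fork=(255,235),g1=(326,160),g2=(328,203),g3=(333,250)).items():
    print(n,cv2.absdiff(t0[y-8:y+8,x-8:x+8],t4[y-8:y+8,x-8:x+8]).mean().round(1))
E
```

```text
0.152 [231.06609344 111.07528083] [403.57281726 229.35232086]
0.155 [231.02754948 110.26285187] [404.01725458 229.29138963]
[0.00071001 0.00118736 0.04712747] [ 0.07374795  0.01567541  0.02855032 -0.04765974]
pin 25.8
sh 11.7
sauce 7.0
tongs 97.1
bowl 3.5
fork 64.7
g1 80.5
g2 46.8
g3 89.8
```

View pics/s4.png

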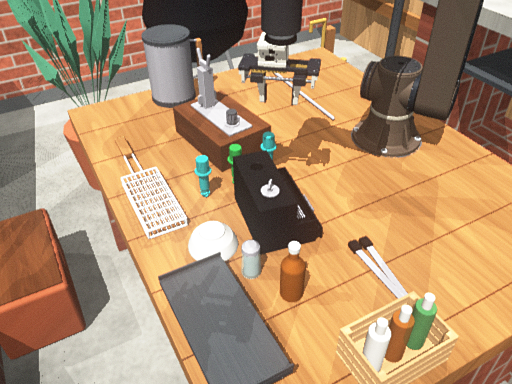

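The bolt sits in the stand at (231,115), and the bolt's well in the caddy is empty. The pin, look-alikes and other bystanders are where they were, and the gripper is clear of everything, so I'm handing in.

```bash
python3 -c "
from plant import r
print(r.close_job())"
```

```text
the job is handed in; nothing more can be done
None
```

The bolt is screwed into the stand with its flange down on the foot plate. I let go, moved the gripper clear and handed the job in at about 24 s.

I took the bolt from the caddy and lowered it down the hole without touching the walls. It met the insert with the flange about 14 mm above the plate. I then turned it about 208° clockwise, letting it down as it sank, and shifted the gripper sideways when side load built up.

**Seating:** The tool came down 49 mm from the pick-up height, which matches the step from deck to plate. Over the last 12° of turning the sinking stopped and the torque rose from 0.1 to 0.6 N·m.

**Forces:** The largest readings I saw at the end of a move were about 10 N on the tool, with roughly 8 N of that on the thread. I did not see values during the moves.

**Final pictures:** The bolt stands upright and centred in the stand. Two-camera measurement puts the head top 47 mm above the plate against 46 mm expected, within its error of about 1.5 mm, so the pictures alone could not rule out a gap under 1 mm. In the last scene view, the pin, look-alikes and other items look unmoved. My pixel comparison from the top camera could not confirm that: several of those spots differed strongly, probably because the arm was in view, so I relied on the scene picture.

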